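# Isolate the probe station: snap the long rail switch off under the lamp bar

## Task

Switch off the isolator with the long lever on the sloping switch rail under the lamp bar: bring its lever forward, down the slope, over its snap point until it clicks and stays there by itself. The switch is clipped somewhere along the rail and must be found by touch or by eye. Leave the short-lever switch on, do not bang into the enclosure or its lamp bar, and leave the other things on the bench where they are.

Things in the scene. Friction and masses are not known exactly. Their poses are not given: they have to be found in the camera images.
- console: Fixed white switch enclosure with a face sloping 30 degrees, on a base plate 180 (x) x 440 (y) x 6 mm, with a lamp bar over it; all rigid. Origin: centre of the plate's underside, on the bench. Its x points away from its front (the face's low edge is at -x, roughly towards the robot; the face rises to +x), y along the rail, z up. Console axes are used below.
- face_mid (a point): Middle of the sloping face (180 mm up the slope, 360 mm along y), at (-12.5, 0, 111.7) mm from the console's origin. A rail runs along y here, with end stops at y = +-160. Two grey modules (84 mm up the slope, 45 along y, 48 off the face), one per lever, are clipped on it: one centred in y = -120 to -38 mm, one in +38 to +120; which is which and exactly where is not measured.
- pivot_line_mid (a point): Both levers pivot about the line along y through this point, (-31.5, 0, 144.6) mm from the console's origin; each lever is in the middle of its module. They are flat black paddles 22 mm wide (along y), 12 mm thick (14 at the tip). Pivot to tip: long 105 mm, short 60 mm. On: leaning 5 degrees from vertical towards -x (tips 249 and 204 mm over the bench). Off: leaning 55 degrees towards -x.
- lamp_bar (a point): Centre of the lamp bar, (5, 0, 295) mm from the console's origin: 40 x 40 mm, 440 mm long along y, underside 273 mm over the bench; posts 20 x 14 mm at y = +-205 mm. It bars a gripper pointing straight down at the long lever: come from the -x side, tilted about 35 degrees, fingers pointing to +x and down.
- long_lever (a joint): Angle of the long lever: 0 on, 0.873 rad off (down the slope, towards the console's -x). A snap-over spring holds it at either end: about 0.57 N m resists at the on end (7 N at 80 mm from the pivot), falling to nothing at the centre, 0.44 rad; past that it snaps to off by itself. It is rigid sideways (along y).
- short_lever (a joint): Angle of the short lever, the same way round: 0 on, 0.873 off, centre 0.44 rad; softer spring. It starts on and must stay on.
- mouse: Black computer mouse, 105 x 60 x 31 mm, loose, in front of the console (its -x side), towards -y; origin at the centre of its underside. Leave alone.
- sample_box: Flat white sample box with a grey lid, 102 x 102 x 30 mm, loose, in front of the console, towards +y; origin at the centre of its underside. Leave alone.
- weight_block: Brass weight, 60 mm across, 62 mm high with a knob on top, loose, in front of the middle of the console; origin at the centre of its underside. Leave alone.

How it is judged (in metres and radians):
At the end, for the whole second after the job is handed in: The long lever rests in its off position (at least 0.78 of 0.873 rad), snapped over and staying there; the short lever is still on (under 0.15 rad) (value of joint long_lever above 0.78 rad and value of joint short_lever below 0.15 rad); the robot touches nothing.
It fails at once if the short lever is pushed towards its snap point (over 0.3 rad) (value of joint short_lever above 0.3 rad).
It fails at once if the robot bangs into the enclosure or its lamp bar (over 30 N) (contact force between any of the arm, the fingers and console above 30 N).
It fails at once if the mouse, sample box or weight is moved by more than 20 mm (distance of any of mouse, sample_box, weight_block from where it was at the start of the episode above 0.02 m).
It also fails if it takes over 61 s, if anything falls off the work surface, if the arm or the gripper's body presses on something with over 40 N, if the wrist force passes 120 N, or if a joint passes its speed limit or range.

## Robot

A 6-joint arm with a two-finger parallel gripper is mounted at the origin on the work surface. World frame = base frame: x ahead of the robot, y to its left, z up, the work surface at z = 0. Lengths are in mm, angles in rad, forces in N, time in s.
With the tool pointing down it reaches from about 350 to 775 mm from the base axis. Payload 7.3 kg.
Tool frame: the origin (TCP) lies at the very end of the fingers, on their centre line; the grasp point (between the pads) lies 19 mm behind it; x points along the fingers, z is the direction in which the jaws open and shut, and the axes are right-handed (so a half turn about x gives the same grasp; the last joint's range is limited). The gripper opens to 92 mm and grips with 3 to 60 N. Pads are 19 mm wide; open, the fingers measure 130 mm over their backs; the gripper's body (75 mm by 190 mm) begins 47 mm behind the grasp point.
Start: joints at [-1.271, 0.342, 1.524, -0, 1.275, -0.146], TCP at [226.393, -473.699, 226.741] pointing down, gripper open.
Joint ranges: [-2.53, 2.53], [-0.77, 2.02], [0.04, 2.7], [-1, 4.14], [0.28, 2.66], [-3.11, 3.11]. Speed limits (rad/s): [2.57, 2.57, 3.14, 3.14, 3.14, 3.14].

## Interface

Orientations are given as [roll, pitch, yaw] about the fixed x, y, z axes, in that order (R = Rz(yaw) Ry(pitch) Rx(roll)).
In Python, from plant import * gives the robot as it stands.
- The arm moves only by the shell command python3 -m creep 'ROWS'. ROWS is JSON, a list of rows, each an object of numbers: "tx", "ty", "tz": the shift along the tool's x, y, z in cm; "wx", "wy", "wz": the turn, a rotation vector about the tool's x, y, z in rad; "gripper": the closure, from -1 (fully open) to 1 (shut). A call has 1 to 8 rows; each row is the pose to reach, as a shift and turn from the pose commanded when the call began, along the tool's axes at that moment; what a row does not reach only later rows make up. A row lasts 1/12 s, in which the tool goes at most 41.7 mm and 7.16 degrees, less where a joint would pass 70% of its speed; a pose out of reach is approached as far as the arm can. A call with a gripper value outside its range is refused whole. The fingers move at their own pace and stop on an object; the grip force is fixed at half the most. Time passes only in rows, so rows that repeat a pose let the fingers close. It gives the time, the measured TCP pose, the force and the opening at its end, in the units of the state.
- get_obs(): the state, without advancing time (a new reading comes with each control period).
- capture(name): name is "side" or "top" or "wrist"; returns a dict with "frame" (480x640x3 uint8, red, green, blue), "z_map" (480x640 float32, mm along the optical axis (not along the pixel's ray), 0 where there is no reading), "vertical_fov" (degrees; the focal length in pixels is half the picture's height over the tangent of half this angle, whatever the lens; pixels are square), "cx", "cy" (the principal point, pixels), "xyz" and "rotation" of the camera in the world. Camera axes: x right, y down, z forward; pixel columns grow to the right and rows downward; lengths in mm; the calibration is good to about 2 mm. The wrist camera is an equidistant fisheye: a pixel r from the principal point sees the ray r / f radians off the axis. A picture is of the moment at which its call begins.
- close_job(): hands the job in, once; it reports no verdict.
The state is a dict: "time": time; "joint_positions": joint angles; "dq": joint speeds; "tau": joint torques, N m; "tool_pos": TCP position; "tcp_rot": TCP orientation; "contact_force": force on the tool from outside, world axes, zero at the start; "moment": the same for the moment, N m; "grip_width": finger opening in mm.
Only numpy, scipy, OpenCV 4.12 (cv2) and the standard library are available. Lean on these libraries where they do the work, as an engineer would, in place of code of your own. Each camera call takes 0.05 s, during which the arm holds its last target.

## Working session

There is one attempt and no reset: what is moved stays moved. The work goes in short steps, Python scripts to look and compute and a shell command to move; the robot and the scene stay as the last step left them, time stands still between calls to the robot, and variables do not carry over. Pictures are saved under pics/ and viewed, and the job is handed in when it is done.

```bash
ls; mkdir -p pics
python3 - <<'E'
from plant import *
import cv2
o=get_obs(); print(o)
for n in("side","top","wrist"):
    c=capture(n); cv2.imwrite(f"pics/{n}0.png",c["frame"][:,:,::-1]); 
    import numpy as np
    np.savez(f"{n}0.npz",**c)
    print(n,c["vertical_fov"],c["cx"],c["cy"],c["xyz"],c["rotation"])
E
```

```text
pics
{'time': 0.0, 'joint_positions': array([-1.27104412e+00,  3.42724222e-01,  1.52502012e+00,  3.48063343e-06,
        1.27541328e+00, -1.46010180e-01]), 'dq': array([-0.00044115, -0.00023482, -0.00122794,  0.00068653, -0.00077686,
        0.00037646]), 'tau': array([ 2.28540257e-04, -4.31238806e+01, -2.44224054e+01,  7.14641903e-02,
        5.59209217e-02, -1.12423395e-04]), 'tool_pos': array([ 226.24442039, -473.29113781,  226.0431124 ]), 'tcp_rot': array([2.99345572, 1.56923135, 1.86842077]), 'contact_force': array([0.1662532 , 0.40077901, 0.24652755]), 'moment': array([-0.02529959, -0.04129302, -0.00871191]), 'grip_width': 91.97290919513918}
side 52.910796464872874 319.866167748389 237.1190196674268 [115.97098554 703.2900608  730.64908362] [-2.14069329  0.01183896 -2.6280792 ]
top 55.13207818889367 319.3506308398886 240.7001450984349 [433.11067706   4.44750413 949.36060911] [-3.03757571 -0.02443419 -1.59364607]
wrist 65.70646984690485 320.65692977358157 236.19146609225425 [ 301.91020082 -437.13584253  385.44738159] [ 2.82948678e+00  1.09179493e-03 -1.12428094e+00]
```

View pics/side0.png

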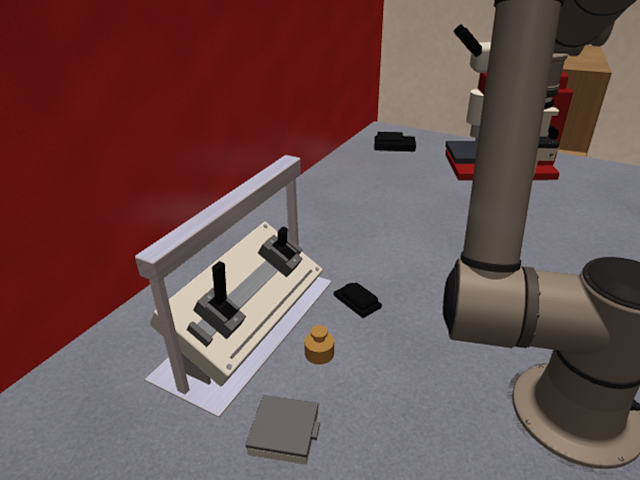

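View pics/top0.png

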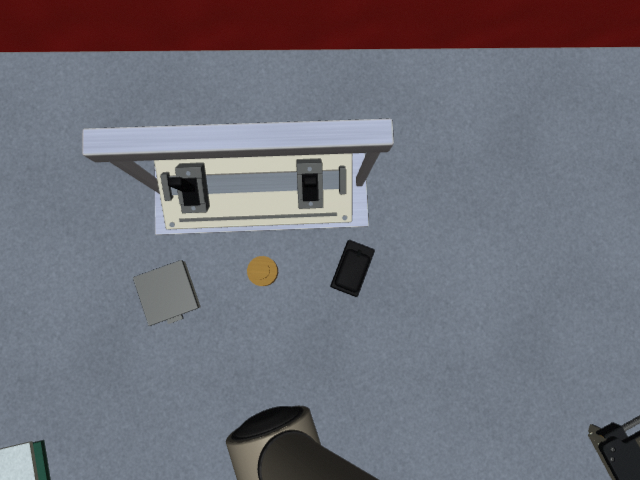

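View pics/wrist0.png

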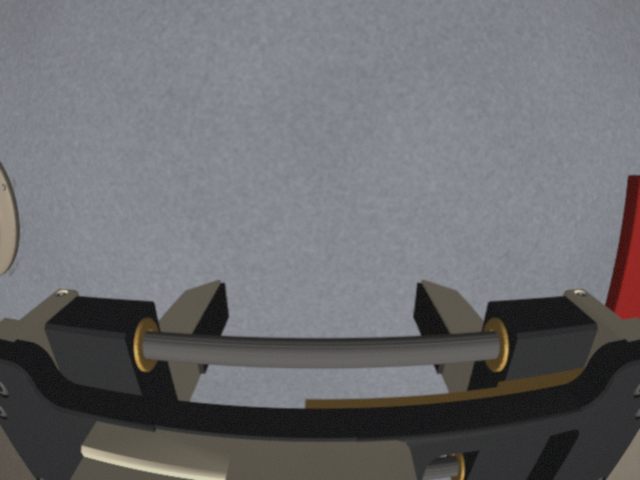

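Side view: the long lever is in the near (+y) module, tip at about (219,265). The short one is at (283,230). In the top view the long lever's tip is at about (174,183) and the plate's front corners are at (155,234) and (368,226). Next I'll measure the console pose and the lever.

```bash
cat > h.py <<'E'
import numpy as np, cv2
from scipy.spatial.transform import Rotation as Ro
def cam(c):
    f=240/np.tan(np.radians(float(c["vertical_fov"]))/2)
    return f,float(c["cx"]),float(c["cy"]),np.array(c["xyz"]),Ro.from_euler('xyz',c["rotation"]).as_matrix()
def ray(c,u,v):
    f,cx,cy,p,R=cam(c); return p,R@np.array([(u-cx)/f,(v-cy)/f,1])
def onplane(c,u,v,z):
    p,d=ray(c,u,v); return p+d*(z-p[2])/d[2]
def cloud(c):
    f,cx,cy,p,R=cam(c); v,u=np.mgrid[:480,:640]; z=c["z_map"]
    P=np.stack([(u-cx)/f*z,(v-cy)/f*z,z],-1)@R.T+p
    P[z<=0]=np.nan; return P
def two(c1,p1,c2,p2):
    a,d=ray(c1,*p1); b,e=ray(c2,*p2); d/=np.linalg.norm(d);e/=np.linalg.norm(e)
    s=np.linalg.lstsq(np.stack([d,-e],1),b-a,rcond=None)[0]
    q1=a+s[0]*d;q2=b+s[1]*e; return (q1+q2)/2,np.linalg.norm(q1-q2)
E
python3 - <<'E'
from h import *
t=dict(np.load("top0.npz"));s=dict(np.load("side0.npz"))
A=onplane(t,155,234,6);B=onplane(t,368,226,6);print("plate front corners",A,B,np.linalg.norm(A-B))
T=cloud(t);S=cloud(s)
for n,P,im in(("t",T,t["frame"]),("s",S,s["frame"])):
    # lamp bar : z 300-320
    m=(abs(P[...,2]-314)<5)&(P[...,0]>400); 
    q=P[m][:,:2]; print(n,"bar top",m.sum(),cv2.minAreaRect(q.astype(np.float32)), np.median(P[m][:,2]))
    dark=(im.max(2)<45)
    x0,y0=q.mean(0)
    m=dark&(P[...,2]>150)&(P[...,2]<262)&(abs(P[...,0]-x0+60)<90)&(abs(P[...,1]-y0)<160)
    q=P[m]; 
    for sg in(1,-1):
        k=q[sg*(q[:,1]-y0)>0]
        print(sg,len(k),k.min(0),k.max(0),np.median(k,0))
        top=k[k[:,2]>k[:,2].max()-4]; print(' tip',top.mean(0),top.min(0),top.max(0))
print(two(t,(174,184),s,(219,263)))
E
```

```text
plate front corners [551.70381935 315.59058221   6.        ] [ 559.69369951 -122.56048839    6.        ] 438.2239140552619
t bar top 8613 ((650.3650512695312, 97.67963409423828), (41.41822052001953, 439.43634033203125), 1.1582908630371094) 315.5988096069077
1 500 [594.05124648 184.6302985  150.01992575] [654.44046544 220.75764472 253.64378696] [604.09014994 200.68585422 184.43556434]
 tip [603.02732703 207.64766352 250.77743327] [596.42643396 196.63862473 249.64651809] [608.82127296 216.40865154 253.64378696]
-1 299 [597.48632234 -15.15524279 150.12100061] [632.03810998  11.43248284 207.52494845] [610.01778273  -2.32251558 166.50608209]
 tip [611.28586711  -2.28500756 205.11074184] [604.64746536 -12.4271255  203.53719496] [618.07231048   7.64385638 207.52494845]
s bar top 4305 ((873.1757202148438, -921.78955078125), (885.4995727539062, 2488.844482421875), 0.10950908064842224) 313.9147402254966Traceback (most recent call last):
  File "<stdin>", line 15, in <module>
    return umr_minimum(a, axis, None, out, keepdims, initial, where)
ValueError: zero-size array to reduction operation minimum which has no identity
```

Run:
```python
import cv2
a=cv2.imread("pics/side0.png")[200:420,120:340];b=cv2.imread("pics/top0.png")[110:250,70:410]
cv2.imwrite("pics/c1.png",cv2.resize(a,None,fx=2.7,fy=2.7,interpolation=2));cv2.imwrite("pics/c2.png",cv2.resize(b,None,fx=2.3,fy=2.3,interpolation=2))
```

```text
(no output)
```

View pics/c2.png

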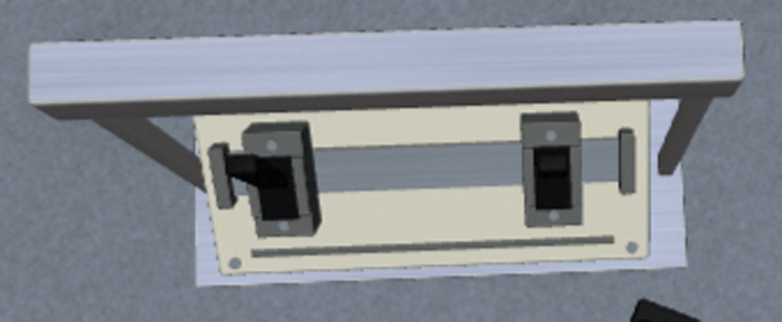

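View pics/c1.png

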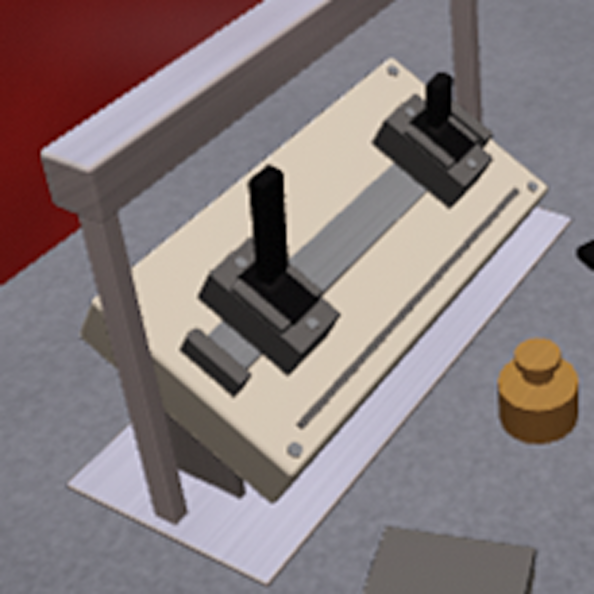

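```bash
cat >> h.py <<'E'
yaw=0.0195; C0=np.array([645.5,97.1,0]); RC=Ro.from_euler('z',yaw).as_matrix()
def c2w(p): return RC@np.array(p,float)+C0
def w2c(p): return RC.T@(np.array(p)-C0)
def toolR(tilt,s):
    x=RC@np.array([np.sin(tilt),0,-np.cos(tilt)]); z=s*RC[:,1]; return np.stack([x,np.cross(z,x),z],1)
def plan(obs,p,R):
    R0=Ro.from_euler('xyz',obs["tcp_rot"]).as_matrix()
    return (R0.T@(np.array(p)-obs["tool_pos"])/10).round(2),Ro.from_matrix(R0.T@R).as_rotvec().round(3)
E
python3 - <<'E'
from h import *
from plant import *
t=dict(np.load("top0.npz"));s=dict(np.load("side0.npz"));w=dict(np.load("wrist0.npz"))
for a,b in(((174,184),(219,263)),((310,185),(283,229))):
    p,e=two(t,a,s,b);print("two",p,e,w2c(p))
S=cloud(s); im=s["frame"]; 
V=w2c(S.reshape(-1,3)[...,:].T.T[0]) if 0 else (S-C0)@RC
m=(im.max(2)<45)&(abs(V[...,0]+35)<25)&(abs(V[...,1])<150)&(V[...,2]>190)
for sg in(1,-1):
    k=V[m&(sg*V[...,1]>0)]; print(sg,len(k),k.min(0),k.max(0)) if len(k) else 0
print("expected tip",c2w([-40.7,110,249]))
o=get_obs(); R0=Ro.from_euler('xyz',o["tcp_rot"]).as_matrix(); print(R0)
print("cam in tool",R0.T@(w["xyz"]-o["tool_pos"]))
for sg in(1,-1):
    R=toolR(np.radians(35),sg); print(sg,R.tolist(), Ro.from_matrix(R0.T@R).as_rotvec())
E
```

```text
two [598.55036293 207.45902038 251.26987317] 2.097226590974136 [-44.78884654 111.25349894 251.26987317]
two [605.57934312  -1.0544541  203.8554196 ] 5.075125764992361 [-41.82695777 -97.3573896  203.8554196 ]
1 350 [-49.64029805 102.78008147 190.08129557] [-33.68070062 126.2446723  249.90069713]
-1 76 [ -44.57039613 -105.14206663  190.84515399] [-31.66790277 -82.90846626 205.24496452]
expected tip [602.66287378 206.28548721 249.        ]
[[-3.58002171e-04  9.02262942e-01  4.31186102e-01]
 [ 1.12722374e-03  4.31186220e-01 -9.02262253e-01]
 [-9.99999301e-01  1.63031366e-04 -1.17141781e-03]]
cam in tool [-159.22549842   83.87957693   -0.28941586]
1 [[0.5734673885866016, -0.8189963079415608, -0.01949876421099567], [0.011184031689392212, -0.015972452564546134, 0.9998098810245096], [-0.8191520442889918, -0.5735764363510462, 0.0]] [-2.60340344 -0.82097949 -0.17923935]
-1 [[0.5734673885866016, 0.8189963079415608, 0.01949876421099567], [0.011184031689392212, 0.015972452564546134, -0.9998098810245096], [-0.8191520442889918, 0.5735764363510462, -0.0]] [ 0.41252699 -0.13133466  0.60155908]
```

Run:
```python
from h import *
from plant import *
o=get_obs();R0=Ro.from_euler('xyz',o["tcp_rot"]).as_matrix()
print(plan(o,[400,-280,360],Ro.from_euler('z',48,degrees=True).as_matrix()@R0))
```

```text
(array([-13.36,  24.01,  -9.97]), array([-0.838,  0.   , -0.001]))
```

```bash
python3 -m creep '[{"tx":-4,"ty":2,"wx":-0.1},{"tx":-7,"ty":5,"tz":-2,"wx":-0.2},{"tx":-10,"ty":8,"tz":-3.5,"wx":-0.32},{"tx":-12,"ty":12,"tz":-5,"wx":-0.44},{"tx":-13.4,"ty":16,"tz":-6.5,"wx":-0.56},{"tx":-13.4,"ty":20,"tz":-8,"wx":-0.68},{"tx":-13.4,"ty":23,"tz":-9.5,"wx":-0.8},{"tx":-13.4,"ty":24,"tz":-10,"wx":-0.84}]'
python3 - <<'E'
from h import *
from plant import *
o=get_obs();R0=Ro.from_euler('xyz',o["tcp_rot"]).as_matrix()
print(o["joint_positions"],o["tool_pos"],R0[:,0],R0[:,1])
print(plan(o,[450,-30,370],Ro.from_euler('z',48,degrees=True).as_matrix()@R0))
E
```

```text
[-1.27099404e+00  3.42568667e-01  1.52477907e+00 -9.54219671e-06
  1.27542759e+00 -1.46002110e-01] [ 226.29655597 -473.38520649  226.2079805 ] [-3.58002171e-04  1.12722374e-03 -9.99999301e-01] [9.02262942e-01 4.31186220e-01 1.63031366e-04]
(array([-14.34,  39.3 , -30.38]), array([-0.838,  0.   , -0.001]))validation failed for argument at $[0]...
```

The row format was refused and nothing moved. I'll give all the keys.

```bash
python3 -m creep '[{"tx":-4,"ty":2,"tz":0,"wx":-0.1,"wy":0,"wz":0,"gripper":-1},{"tx":-7,"ty":5,"tz":-2,"wx":-0.2,"wy":0,"wz":0,"gripper":-1},{"tx":-10,"ty":8,"tz":-3.5,"wx":-0.32,"wy":0,"wz":0,"gripper":-1},{"tx":-12,"ty":12,"tz":-5,"wx":-0.44,"wy":0,"wz":0,"gripper":-1},{"tx":-13.4,"ty":16,"tz":-6.5,"wx":-0.56,"wy":0,"wz":0,"gripper":-1},{"tx":-13.4,"ty":20,"tz":-8,"wx":-0.68,"wy":0,"wz":0,"gripper":-1},{"tx":-13.4,"ty":23,"tz":-9.5,"wx":-0.8,"wy":0,"wz":0,"gripper":-1},{"tx":-13.4,"ty":24,"tz":-10,"wx":-0.84,"wy":0,"wz":0,"gripper":-1}]'
python3 - <<'E'
from h import *
from plant import *
o=get_obs();R0=Ro.from_euler('xyz',o["tcp_rot"]).as_matrix()
print(o["joint_positions"],o["tool_pos"],R0[:,0],R0[:,1])
print(plan(o,[450,-30,370],Ro.from_euler('z',48,degrees=True).as_matrix()@R0))
E
```

```text
time: 0.82
tool_pos: [401.9, -276.9, 361.4]
tcp_rot: [0.435, 1.569, 0.158]
contact_force: [-0.6, 0.5, 0.1]
grip_width: 91.7
[-7.61409780e-01  2.01323129e-01  1.35089655e+00  1.31960640e-03
  1.58836754e+00 -4.84903598e-01] [ 401.86080689 -276.90450628  361.35495513] [ 1.63809932e-03  2.61385777e-04 -9.99998624e-01] [2.72972701e-01 9.62021526e-01 6.98616101e-04]
(array([-0.85, 25.07, -2.11]), array([-0.838,  0.001,  0.001]))
```

```bash
python3 -m creep '[{"tx":0,"ty":3,"tz":0,"wx":-0.1,"wy":0,"wz":0,"gripper":-1},{"tx":-0.5,"ty":7,"tz":-0.5,"wx":-0.2,"wy":0,"wz":0,"gripper":-1},{"tx":-1,"ty":10,"tz":-1,"wx":-0.32,"wy":0,"wz":0,"gripper":-1},{"tx":-1,"ty":13,"tz":-1.5,"wx":-0.44,"wy":0,"wz":0,"gripper":-1},{"tx":-1,"ty":16,"tz":-2,"wx":-0.56,"wy":0,"wz":0,"gripper":-1},{"tx":-1,"ty":19,"tz":-2,"wx":-0.68,"wy":0,"wz":0,"gripper":-1},{"tx":-1,"ty":22,"tz":-2,"wx":-0.8,"wy":0,"wz":0,"gripper":-1},{"tx":-1,"ty":25,"tz":-2,"wx":-0.84,"wy":0,"wz":0,"gripper":-1}]'
python3 - <<'E'
from h import *
from plant import *
o=get_obs();R0=Ro.from_euler('xyz',o["tcp_rot"]).as_matrix()
print(o["joint_positions"],o["tool_pos"],R0[:,0],R0[:,1])
print(plan(o,[460,205,370],toolR(np.radians(15),1)))
E
```

```text
time: 1.48
tool_pos: [450.9, -32.9, 370.7]
tcp_rot: [-2.745, 1.571, -2.184]
contact_force: [0.2, 0.0, -0.2]
grip_width: 91.8
[-2.42617461e-01  1.28483110e-01  1.41516677e+00 -1.23693836e-04
  1.59799078e+00 -8.03805130e-01] [450.8620557  -32.92050599 370.66725307] [-7.63035042e-05 -1.08494148e-04 -9.99999991e-01] [-5.32189239e-01  8.46625426e-01 -5.12460006e-05]
(array([ 0.06, 19.66, 13.44]), array([-1.023, -0.135, -0.238]))
```

```bash
python3 -m creep '[{"tx":0,"ty":2,"tz":1.5,"wx":-0.1,"wy":0,"wz":0,"gripper":-1},{"tx":0,"ty":5,"tz":3,"wx":-0.22,"wy":-0.03,"wz":-0.05,"gripper":-1},{"tx":0,"ty":8,"tz":5,"wx":-0.34,"wy":-0.04,"wz":-0.08,"gripper":-1},{"tx":0,"ty":11,"tz":7,"wx":-0.46,"wy":-0.06,"wz":-0.1,"gripper":-1},{"tx":0,"ty":13.5,"tz":9,"wx":-0.57,"wy":-0.075,"wz":-0.13,"gripper":-1},{"tx":0,"ty":16,"tz":11,"wx":-0.68,"wy":-0.09,"wz":-0.16,"gripper":-1},{"tx":0,"ty":18,"tz":12.5,"wx":-0.8,"wy":-0.1,"wz":-0.18,"gripper":-1},{"tx":0,"ty":19.7,"tz":13.4,"wx":-0.91,"wy":-0.12,"wz":-0.21,"gripper":-1}]'
python3 - <<'E'
from h import *
from plant import *
o=get_obs();R0=Ro.from_euler('xyz',o["tcp_rot"]).as_matrix()
print(o["joint_positions"],o["tool_pos"],R0[:,0],R0[:,1])
R=toolR(np.radians(35),1)
# grasp point 87 from pivot on lever, y_c=110; pregrasp 130 back
g=c2w([-31.5-87*np.sin(np.radians(5)),110,144.6+87*np.cos(np.radians(5))])
print(g); print(plan(o,g+R[:,0]*(19-130),R))
E
```

```text
time: 2.15
tool_pos: [461.0, 205.9, 370.2]
tcp_rot: [-1.512, 1.337, -0.035]
contact_force: [0.7, -0.6, -0.4]
grip_width: 91.8
[ 0.31929727  0.1061388   1.46496016 -0.0824825   1.3513455  -1.14855628] [461.01877239 205.94488184 370.21852281] [ 0.23165271 -0.0081072  -0.97276477] [-0.96842896  0.09274985 -0.23139319]
[604.28001665 206.31702549 231.26893873]
(array([ 6.52, -6.61,  0.58]), array([-0.108, -0.034, -0.376]))
```

```bash
python3 -m creep '[{"tx":2,"ty":-1,"tz":0.1,"wx":-0.03,"wy":-0.01,"wz":-0.1,"gripper":-1},{"tx":4,"ty":-3,"tz":0.3,"wx":-0.06,"wy":-0.02,"wz":-0.2,"gripper":-1},{"tx":5.5,"ty":-5,"tz":0.4,"wx":-0.09,"wy":-0.03,"wz":-0.3,"gripper":-1},{"tx":6.5,"ty":-6.6,"tz":0.6,"wx":-0.108,"wy":-0.034,"wz":-0.376,"gripper":-1},{"tx":6.5,"ty":-6.6,"tz":0.6,"wx":-0.108,"wy":-0.034,"wz":-0.376,"gripper":-1},{"tx":6.5,"ty":-6.6,"tz":0.6,"wx":-0.108,"wy":-0.034,"wz":-0.376,"gripper":-1}]'
python3 - <<'E'
from h import *
from plant import *
o=get_obs();R0=Ro.from_euler('xyz',o["tcp_rot"]).as_matrix()
print(o["joint_positions"],o["tool_pos"],R0[:,0],R0[:,1])
for n in("side","wrist","top"):
    c=capture(n); cv2.imwrite(f"pics/{n}1.png",c["frame"][:,:,::-1]); np.savez(f"{n}1.npz",**c)
R=toolR(np.radians(35),1)
g=c2w([-31.5-87*np.sin(np.radians(5)),110,144.6+87*np.cos(np.radians(5))])
print(plan(o,g+R[:,0]*19,R))
E
```

```text
time: 2.65
tool_pos: [539.6, 202.1, 321.9]
tcp_rot: [-1.57, 0.964, 0.012]
contact_force: [-0.2, 0.8, 0.2]
grip_width: 91.9
[ 0.3216328   0.09633843  1.73721383 -0.26003535  0.74128978 -1.11898244] [539.61271798 202.12158616 321.87423764] [ 0.56983818  0.00687337 -0.82172818] [-0.82168018 -0.00890012 -0.56987934]
(array([13.03, -0.16,  0.35]), array([-0.007, -0.004, -0.005]))
```

View pics/side1.png

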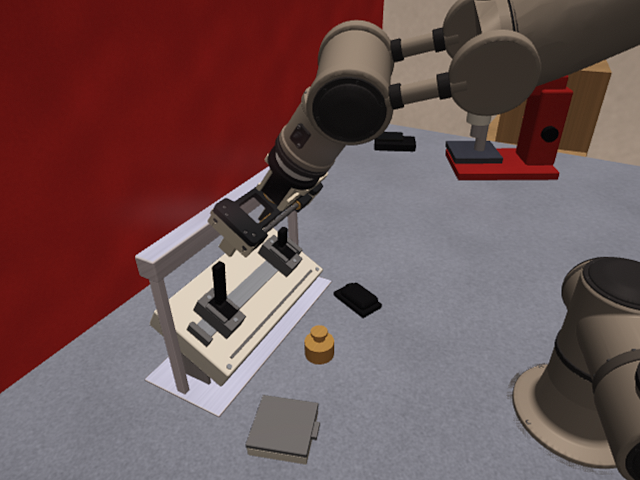

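View pics/wrist1.png

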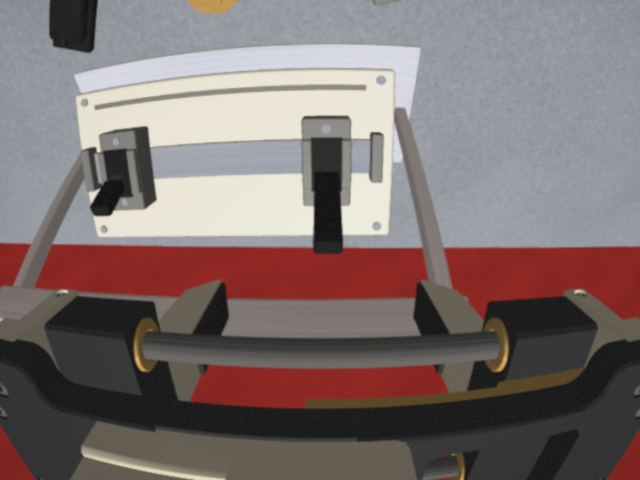

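View pics/top1.png

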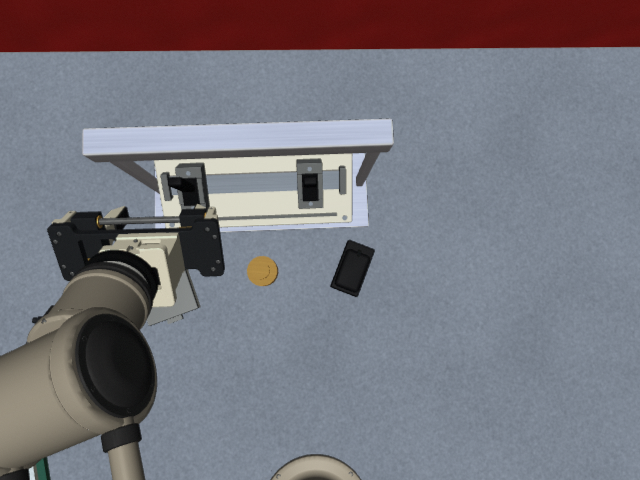

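Side view: the gripper is above and in front of the long lever. Wrist view: the lever's tip is at (328,245), nearly centred between fingers at columns 225 and 418, so it needs about 3.5 mm of correction to +y. Top view: all clear of the lamp bar. Next I advance along the fingers.

```bash
python3 -m creep '[{"tx":2,"ty":0,"tz":0.3,"wx":-0.007,"wy":-0.004,"wz":-0.005,"gripper":-1},{"tx":4,"ty":0,"tz":0.35,"wx":-0.007,"wy":-0.004,"wz":-0.005,"gripper":-1},{"tx":6,"ty":0,"tz":0.35,"wx":-0.007,"wy":-0.004,"wz":-0.005,"gripper":-1},{"tx":8,"ty":0,"tz":0.35,"wx":-0.007,"wy":-0.004,"wz":-0.005,"gripper":-1},{"tx":9,"ty":-0.1,"tz":0.35,"wx":-0.007,"wy":-0.004,"wz":-0.005,"gripper":-1},{"tx":10,"ty":-0.1,"tz":0.35,"wx":-0.007,"wy":-0.004,"wz":-0.005,"gripper":-1},{"tx":10,"ty":-0.1,"tz":0.35,"wx":-0.007,"wy":-0.004,"wz":-0.005,"gripper":-1}]'
python3 - <<'E'
from h import *
from plant import *
o=get_obs()
for n in("side","wrist"):
    c=capture(n); cv2.imwrite(f"pics/{n}2.png",c["frame"][:,:,::-1]); np.savez(f"{n}2.npz",**c)
R=toolR(np.radians(35),1)
g=c2w([-31.5-87*np.sin(np.radians(5)),110,144.6+87*np.cos(np.radians(5))])
print(plan(o,g+R[:,0]*19,R))
E
```

```text
time: 3.38
tool_pos: [599.0, 206.4, 240.3]
tcp_rot: [-1.571, 0.957, 0.019]
contact_force: [-0.3, 0.0, 0.0]
grip_width: 91.9
(array([ 2.95,  0.1 , -0.02]), array([-0.   , -0.   ,  0.003]))
```

View pics/side2.png

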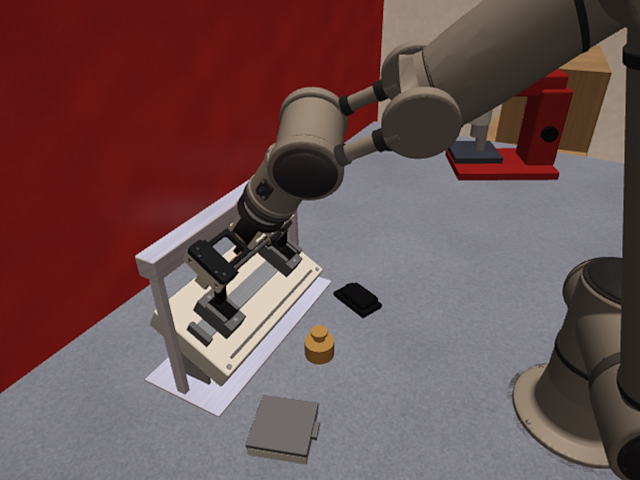

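View pics/wrist2.png

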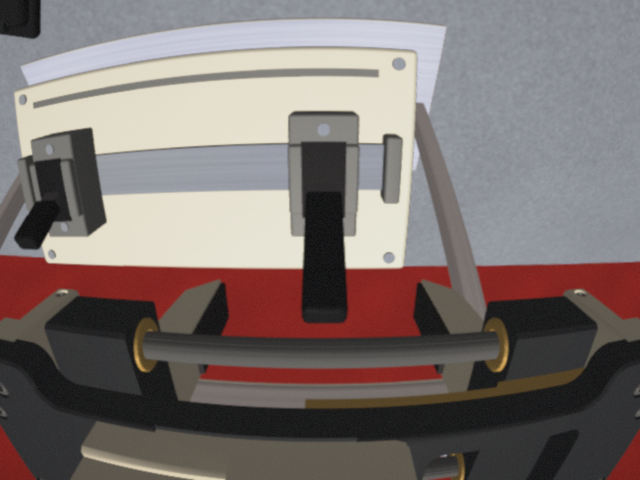

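The lever's tip at (324,320) is centred between the fingers (columns 225 and 418, middle 321). I go the last 29 mm and close.

```bash
python3 -m creep '[{"tx":1,"ty":0.1,"tz":0.1,"wx":0,"wy":0,"wz":0,"gripper":-1},{"tx":2,"ty":0.1,"tz":0.1,"wx":0,"wy":0,"wz":0,"gripper":-1},{"tx":2.9,"ty":0.1,"tz":0.1,"wx":0,"wy":0,"wz":0,"gripper":-1},{"tx":2.9,"ty":0.1,"tz":0.1,"wx":0,"wy":0,"wz":0,"gripper":0},{"tx":2.9,"ty":0.1,"tz":0.1,"wx":0,"wy":0,"wz":0,"gripper":0.2},{"tx":2.9,"ty":0.1,"tz":0.1,"wx":0,"wy":0,"wz":0,"gripper":0.2},{"tx":2.9,"ty":0.1,"tz":0.1,"wx":0,"wy":0,"wz":0,"gripper":0.2},{"tx":2.9,"ty":0.1,"tz":0.1,"wx":0,"wy":0,"wz":0,"gripper":0.2}]'
```

```text
time: 4.15
tool_pos: [614.5, 208.0, 217.6]
tcp_rot: [-1.57, 0.955, 0.021]
contact_force: [-0.6, 0.0, -0.7]
grip_width: 63.0
```

```bash
python3 -m creep '[{"tx":0,"ty":0,"tz":0,"wx":0,"wy":0,"wz":0,"gripper":0.5},{"tx":0,"ty":0,"tz":0,"wx":0,"wy":0,"wz":0,"gripper":0.7},{"tx":0,"ty":0,"tz":0,"wx":0,"wy":0,"wz":0,"gripper":1},{"tx":0,"ty":0,"tz":0,"wx":0,"wy":0,"wz":0,"gripper":1},{"tx":0,"ty":0,"tz":0,"wx":0,"wy":0,"wz":0,"gripper":1},{"tx":0,"ty":0,"tz":0,"wx":0,"wy":0,"wz":0,"gripper":1},{"tx":0,"ty":0,"tz":0,"wx":0,"wy":0,"wz":0,"gripper":1},{"tx":0,"ty":0,"tz":0,"wx":0,"wy":0,"wz":0,"gripper":1}]';python3 - <<'E'
from h import *
from plant import *
o=get_obs(); print(o["contact_force"],o["moment"],o["tool_pos"],o["grip_width"])
for n in("side","wrist"):
    c=capture(n); cv2.imwrite(f"pics/{n}3.png",c["frame"][:,:,::-1])
R0=Ro.from_euler('xyz',o["tcp_rot"]).as_matrix()
r=87
q=lambda a:c2w([-31.5-r*np.sin(a+.0873),110,144.6+r*np.cos(a+.0873)])
for a in(0.1,.2,.3,.4,.5,.6,.7,.8,.873): print(a,(R0.T@(q(a)-q(0))/10).round(2))
E
```

```text
time: 4.82
tool_pos: [614.5, 208.3, 217.2]
tcp_rot: [-1.57, 0.955, 0.021]
contact_force: [0.5, 2.8, -0.6]
grip_width: 21.9
[ 0.53087527  2.76040197 -0.552287  ] [0.39586096 0.25328208 0.28212935] [614.49858386 208.33805936 217.22752027] 21.905178992658584
0.1 [-0.4   0.77  0.  ]
0.2 [-0.72  1.58  0.  ]
0.3 [-0.96  2.42  0.  ]
0.4 [-1.11  3.27  0.  ]
0.5 [-1.18  4.14  0.  ]
0.6 [-1.16  5.01  0.  ]
0.7 [-1.06  5.87  0.  ]
0.8 [-0.87  6.72  0.  ]
0.873 [-0.67  7.33  0.  ]
```

View pics/wrist3.png

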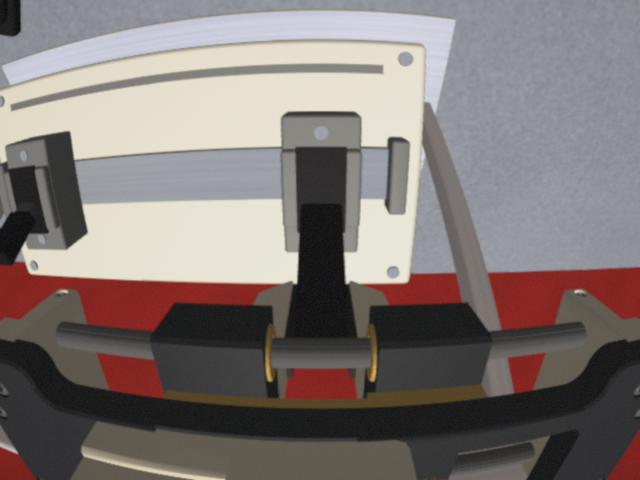

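The gripper is closed at 21.9 mm on the lever, which is 22 mm wide, and the wrist view shows it between the pads. Now I pull along the arc.

```bash
python3 -m creep '[{"tx":-0.4,"ty":0.75,"tz":0,"wx":0,"wy":0,"wz":0,"gripper":1},{"tx":-0.7,"ty":1.6,"tz":0,"wx":0,"wy":0,"wz":0,"gripper":1},{"tx":-0.95,"ty":2.4,"tz":0,"wx":0,"wy":0,"wz":0,"gripper":1},{"tx":-0.95,"ty":2.4,"tz":0,"wx":0,"wy":0,"wz":0,"gripper":1}]';python3 - <<'E'
from h import *
from plant import *
c=capture("side"); cv2.imwrite("pics/side4.png",c["frame"][:,:,::-1])
c=capture("wrist"); cv2.imwrite("pics/wrist4.png",c["frame"][:,:,::-1])
o=get_obs();print(o["contact_force"],o["moment"])
E
```

```text
time: 5.25
tool_pos: [590.7, 207.9, 213.0]
tcp_rot: [-1.568, 0.95, 0.023]
contact_force: [5.7, 1.4, -0.4]
grip_width: 21.9
[3.04758319 1.62354125 3.48025047] [ 0.38633567 -0.55271743  0.19446663]
```

View pics/wrist4.png

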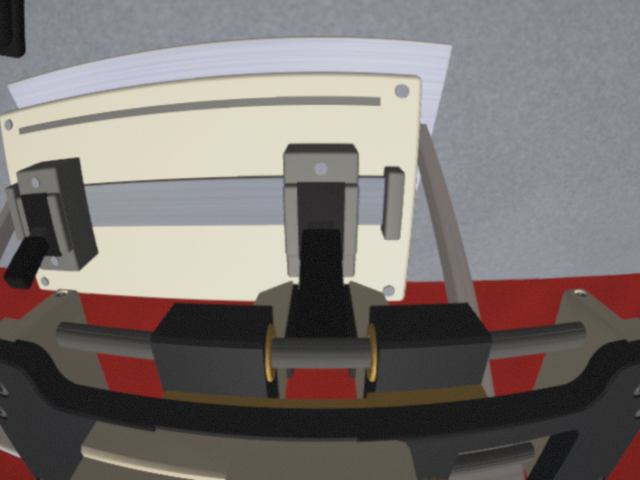

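The lever follows, still between the pads, with about 6 N of pull against me. I carry on past centre.

```bash
python3 -m creep '[{"tx":-0.15,"ty":0.85,"tz":0,"wx":0,"wy":0,"wz":0,"gripper":1},{"tx":-0.2,"ty":1.7,"tz":0,"wx":0,"wy":0,"wz":0,"gripper":1},{"tx":-0.2,"ty":2.6,"tz":0,"wx":0,"wy":0,"wz":0,"gripper":1},{"tx":-0.1,"ty":3.45,"tz":0,"wx":0,"wy":0,"wz":0,"gripper":1},{"tx":0.1,"ty":4.3,"tz":0,"wx":0,"wy":0,"wz":0,"gripper":1},{"tx":0.1,"ty":4.3,"tz":0,"wx":0,"wy":0,"wz":0,"gripper":1}]';python3 - <<'E'
from h import *
from plant import *
c=capture("side"); cv2.imwrite("pics/side5.png",c["frame"][:,:,::-1])
c=capture("wrist"); cv2.imwrite("pics/wrist5.png",c["frame"][:,:,::-1])
o=get_obs();print(o["contact_force"],o["moment"])
E
```

```text
time: 5.85
tool_pos: [553.8, 207.1, 185.7]
tcp_rot: [-1.569, 0.955, 0.022]
contact_force: [-8.3, 2.0, 6.6]
grip_width: 21.5
[-10.29923232   2.12215546   6.64052347] [0.49385741 0.47226705 0.31991178]
```

View pics/wrist5.png

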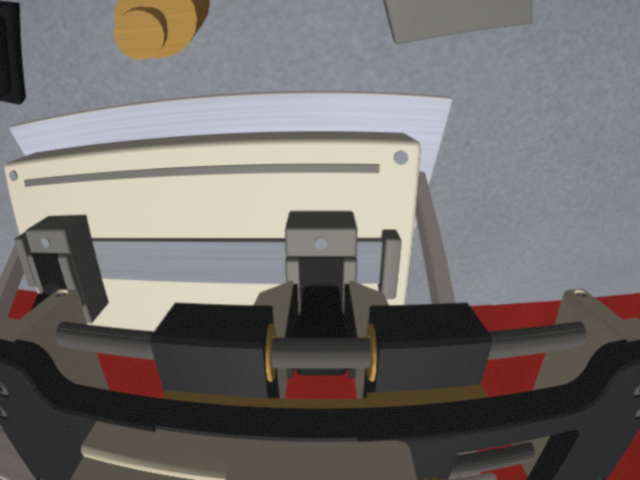

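View pics/side5.png

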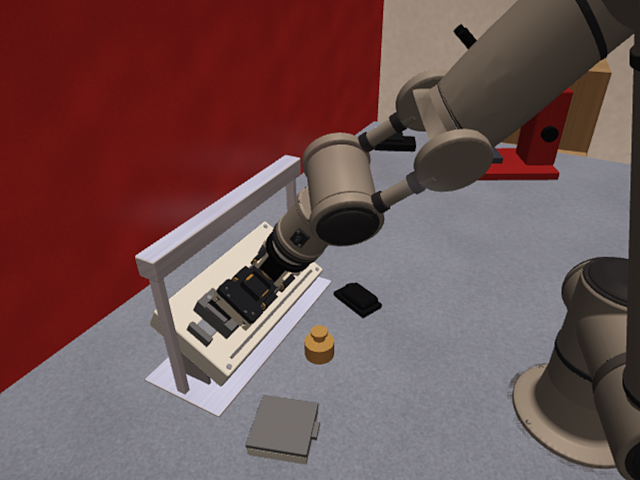

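The pull has reversed (-8 N in x), so the lever is over its snap point. I open, then back off along the fingers.

```bash
python3 -m creep '[{"tx":0,"ty":0,"tz":0,"wx":0,"wy":0,"wz":0,"gripper":0},{"tx":0,"ty":0,"tz":0,"wx":0,"wy":0,"wz":0,"gripper":-1},{"tx":0,"ty":0,"tz":0,"wx":0,"wy":0,"wz":0,"gripper":-1},{"tx":0,"ty":0,"tz":0,"wx":0,"wy":0,"wz":0,"gripper":-1},{"tx":0,"ty":0,"tz":0,"wx":0,"wy":0,"wz":0,"gripper":-1},{"tx":0,"ty":0,"tz":0,"wx":0,"wy":0,"wz":0,"gripper":-1},{"tx":0,"ty":0,"tz":0,"wx":0,"wy":0,"wz":0,"gripper":-1},{"tx":0,"ty":0,"tz":0,"wx":0,"wy":0,"wz":0,"gripper":-1}]'
python3 -m creep '[{"tx":-1,"ty":0,"tz":0,"wx":0,"wy":0,"wz":0,"gripper":-1},{"tx":-3,"ty":0,"tz":0,"wx":0,"wy":0,"wz":0,"gripper":-1},{"tx":-6,"ty":0,"tz":0,"wx":0,"wy":0,"wz":0,"gripper":-1},{"tx":-9,"ty":0,"tz":0,"wx":0,"wy":0,"wz":0,"gripper":-1},{"tx":-12,"ty":0,"tz":0,"wx":0,"wy":0,"wz":0,"gripper":-1},{"tx":-15,"ty":0,"tz":0,"wx":0,"wy":0,"wz":0,"gripper":-1},{"tx":-18,"ty":0,"tz":0,"wx":0,"wy":0,"wz":0,"gripper":-1},{"tx":-18,"ty":0,"tz":0,"wx":0,"wy":0,"wz":0,"gripper":-1}]'
python3 - <<'E'
from h import *
from plant import *
for n in("side","wrist","top"):
    c=capture(n); cv2.imwrite(f"pics/{n}6.png",c["frame"][:,:,::-1]); np.savez(f"{n}6.npz",**c)
o=get_obs();print(o["contact_force"],o["moment"],o["dq"])
E
```

```text
time: 6.62
tool_pos: [554.9, 206.7, 185.4]
tcp_rot: [-1.57, 0.955, 0.02]
contact_force: [-0.3, -0.7, -0.5]
grip_width: 70.3
time: 7.28
tool_pos: [450.0, 205.5, 338.7]
tcp_rot: [-1.563, 0.947, 0.028]
contact_force: [1.0, 1.4, 0.5]
grip_width: 91.8
[ 0.69391064  0.54907957 -0.97965423] [0.11644977 0.21457745 0.00469753] [-0.00887464  0.03473803  0.01358051 -0.00152339 -0.00258072  0.00218589]
```

View pics/wrist6.png

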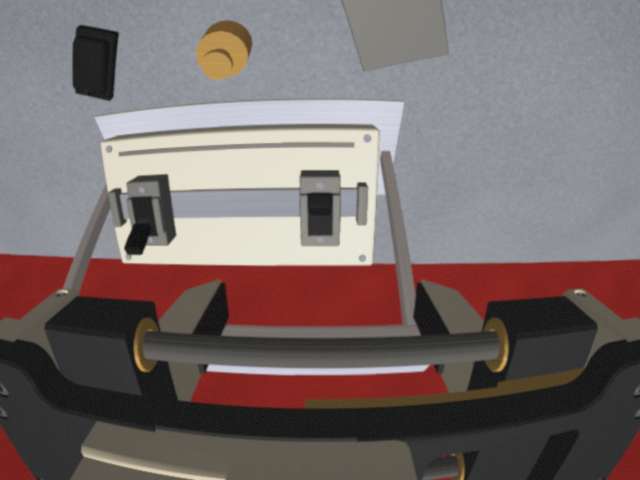

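View pics/side6.png

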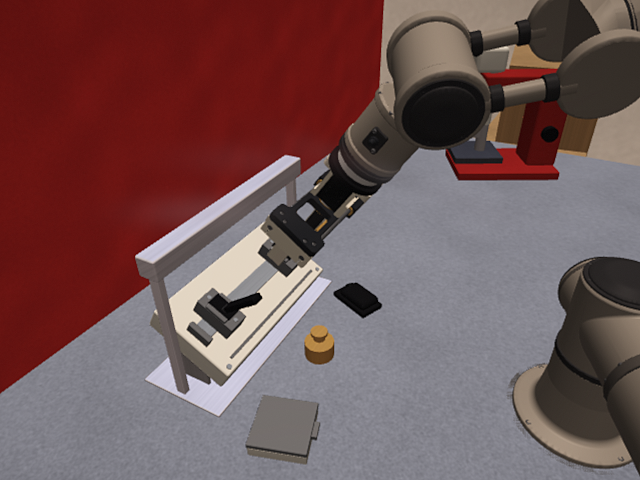

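View pics/top6.png

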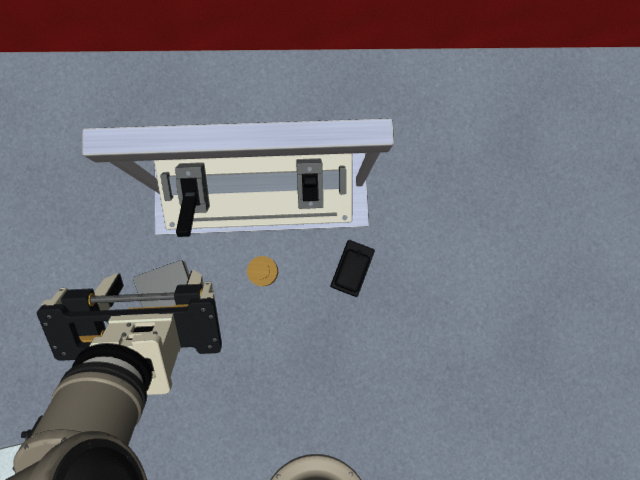

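The long lever now leans forward down the slope: its tip is at (259,298) in the side view and (183,234) in the top view. The short lever is unchanged at (310,185), and the bench items are where they were. I check the angle from two views before handing in.

Run:
```python
from h import *
from plant import *
t=dict(np.load("top6.npz"));s=dict(np.load("side6.npz"))
p,e=two(t,(183,233),s,(259,296)); v=w2c(p);print(v,e,"angle",np.arctan2(-31.5-v[0],v[2]-144.6)-.087)
t0=dict(np.load("top0.npz"));d=np.abs(t["frame"].astype(int)-t0["frame"]).max(2)>30
print("changed px: short lever",d[155:212,295:325].sum(),"mouse/weight",d[235:300,245:380].sum())
s0=dict(np.load("side0.npz"));d=np.abs(s["frame"].astype(int)-s0["frame"]).max(2)>30
print("box side view",d[390:465,240:325].sum())
close_job()
```

```text
[-117.73307244  109.06506188  205.75912403] 3.7450219215482337 angle 0.8669022306901639
changed px: short lever 0 mouse/weight 0
box side view 0
the job is handed in; nothing more can be done
```

The long-lever isolator is off and the job is handed in; it returned no verdict. I found it in the +y module, about 110 mm along the rail. I gripped its lever tip from the front with the gripper tilted 35°, and pulled it along its arc over the snap point. Then I let go and backed clear.

**Last checks, before handing in:**
- **Long lever:** measured from two views at about 0.87 rad, where off is 0.873. It stayed there after release.
- **Short lever and bench items:** comparing pictures from before and after, no pixels changed around the short lever, mouse, weight or sample box.
- **Robot:** clear of everything, with the wrist force back to about 1 N. The highest reading at the end of any move was about 12 N, while holding the lever past its snap point.
- **Time:** about 7.5 s of the 61 s allowed.

**Failed or disagreed:** my first move command was refused because some keys were missing, and nothing moved. The two views of the lever tip missed each other by 2 to 4 mm, about what the calibration allows.

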